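Set the blank and fire the bench marking gun

TASK

Turn the orange knob until the yellow pointer on the slide stands right at the red mark. Then, leaving that setting alone, take the marking gun's fixed grip and its red trigger together between the fingers, squeeze the trigger fully home, hold it there for about a second and let it spring right back. Move the slide only by its knob, never squeeze the trigger while the pointer is off the red mark, and leave the loose things on the station and the table where they are.

Things in the scene. Friction and masses are not known exactly. Their poses are not given: they have to be found in the camera images.
- stand: fixed marking station, blue base plate 300 x 400 x 15 mm (x -170..130, y -200..200). Origin on the table; x away from the robot at yaw 0, y to the left. Carries a blue column 140 mm high at x 95, y 30 holding the gun; a slide under the gun's nose; a grey housing 80 x 80 mm, top at z 70, centre x -60, y -130 with the knob on it; along the front an aluminium scale ledge, x -165..-131, top at z 36
- grip_mid (a point): middle of the gun's black pistol grip, 125 mm above the table, clear 50 mm below. Gun lies on its side, nose to the robot and 20 deg down. Axes: y along the grip, away from the barrel (stand's +y); x to the gun's tail (stand's +x, rising 20 deg); z up, leaning 20 deg to the robot. Grip: 30 mm thick in x (back face +15), 34 mm in z, orange end cap 34 x 38 mm from y 36 to 50
- grip: the pistol grip as a body, rigidly fixed to the stand. Origin on the axis of the gun's barrel, 90 mm in -y from grip_mid, same axes. The black barrel runs along its x from -125 (nose) to 65 (tail), 48 mm diameter, collar 52 mm
- trigger_pad (a point): on the robot-side face of the red trigger lever, 55 mm from its hinge, abreast of grip_mid. Lever 10 x 92 x 24 mm beside the grip, hinged near the barrel (grip_mid frame: x -24, y -55 mm, axis z). Outside width over grip and trigger here: 61 mm at rest, 44 mm squeezed home. Only the trigger moves (17 mm), not the grip: the middle between them shifts about 9 mm towards the grip
- trigger (a joint): angle of the sprung trigger: 0 at rest, 0.32 rad fully home against its stop. About 2 N at the pad to start it, 8 N fully home; springs back by itself
- knob_grip (a point): centre of the knob's orange bar, 100 mm above the table. Bar 64 mm long (point x), 16 mm thick (point y), 32 mm high (18 mm below the point to 14 mm above), on a black disc of 68 mm diameter. Turns with the knob; z is vertical, the turning axis
- knob (a joint): angle of the knob, rad, positive anticlockwise from above, free from -4.5 to 4.5; stays where it is left. 1 rad moves the slide and its pointer 12 mm; anticlockwise moves it to the stand's +y (left)
- carriage: aluminium slide 60 x 70 mm with the steel blank to be marked on it, about 65 mm high over the table, driven by the knob along the stand's y. Origin under its centre. Yellow pointer at its front (robot side). Not to be pushed directly
- pointer_tip (a point): tip of the yellow pointer (5 mm wide) on the slide, above the scale ledge, 43 mm above the table
- red_mark_mid (a point): top centre of the red mark, a bar 20 (x) x 6 (y) x 4 mm on the scale ledge, 40 mm above the table; fixed, axes parallel to the stand's. The pointer is right when its tip has the same y in this frame; the tip then lies 14 mm in +x of this point
- blue_mark_mid (a point): top centre of the blue mark, for another kind of part; same shape as the red one. The two lie on either side of the pointer's start, either way round
- spare_blank: bystander: loose steel block 46 x 70 x 12 mm lying on the stand's base, behind the knob; origin under its centre
- wrench: bystander: 150 mm steel wrench lying on the stand's base, behind the spare blank
- tape_measure: bystander: yellow tape measure 70 x 45 x 65 mm on the table; origin under its centre
- bottle: bystander: white plastic bottle, 70 mm diameter, 160 mm tall; origin under its centre
- pen_cup: bystander: black open cup, 80 mm across, 100 mm tall; origin under its centre
- hex_key: bystander: T-handle hex key lying flat, green handle 110 mm, steel shank 150 mm
- tool_holder: bystander: conical steel tool holder, 60 mm diameter, 120 mm tall, standing; origin under its centre

How it is judged:
By the outcome, as a careful person would: the job done as asked, in the order asked, and still so for the second after the job is handed in, with the robot touching nothing.
It also fails if it takes over 72 s, if anything falls off the work surface, if the arm or the gripper's body presses on something with over 40 N, if the wrist force passes 120 N, or if a joint passes its speed limit or range.

ROBOT

A 6-joint arm with a two-finger parallel gripper is mounted at the origin on the work surface. World frame = base frame: x ahead of the robot, y to its left, z up, the work surface at z = 0. Lengths are in mm, angles in rad, forces in N, time in s.
With the tool pointing down it reaches from about 350 to 875 mm from the base axis. Payload 4.2 kg.
Tool frame: the origin (TCP) lies midway between the tips of the shut fingers; the grasp point (between the pads) lies 19 mm behind it; z points along the fingers, y is the line along which they close (so a half turn about z gives the same grasp; the last joint's range is limited). The gripper opens to 85 mm and grips with 20 to 120 N. Pads are 22 mm wide; open, the fingers measure 114 mm over their backs; the gripper's body (76 mm by 85 mm) begins 54 mm behind the grasp point. The pads swing forward as they close: fully open they stand 13 mm farther back than shut.
Start: joints at [-0.905, 0.385, 0.008, 0, -1.194, -0.259], TCP at [247.308, -573.967, 231.312] pointing down, gripper open.
Joint ranges: [-3.14, 3.14], [-1.21, 2.06], [-1.07, 1.41], [-3.16, 2.05], [-2.99, -0.16], [-3.1, 3.1]. Speed limits (rad/s): [2.79, 2.79, 3.14, 3.14, 3.14, 3.14].

INTERFACE

Orientations are given as a unit quaternion [x, y, z, w].
In Python, from bench import arm gives the robot as it stands.
- The arm moves only by the tool send_rows, never from a script. Its argument "targets" is a list of rows, each an object of numbers: "gripper": the gripper command: -1 is fully open, 1 is shut, values between are in proportion; "x", "y", "z": the shift along the tool's x, y, z in cm; "ax", "ay", "az": the turn, a rotation vector about the tool's x, y, z in degrees. A call has 1 to 5 rows; each row shifts and turns the commanded pose from where the row before left it, along the tool's axes as they then stand; what a row does not reach is not made up. A row lasts 1/12 s, in which the tool goes at most 41.7 mm and 7.16 degrees, less where a joint would pass 70% of its speed; a pose out of reach is approached as far as the arm can. A call is refused whole if a number of a shift passes 4.17 or a number of a turn 7.16, either way. A call with a gripper value outside its range is refused whole. The fingers move at their own pace and stop on an object; the grip force is fixed at half the most. Time passes only in rows, so rows that do not move let the fingers close. It gives the time, the measured TCP pose, the force, the opening and the grip force at its end, in the units of the state.
- arm.read_state(): the state, without advancing time (a new reading comes with each control period).
- arm.get_image(name): name is "scene" or "side" or "wrist"; returns (picture, depth): 480x640x3 uint8, red, green, blue; 480x640 float32, mm along the optical axis (not along the pixel's ray), 0 where there is no reading.
- arm.camera_model(name): a dict with "fx", "fy", "cx", "cy" (pixels), "cam_to_world" (4x4, takes a point from camera to world coordinates). Camera axes: x right, y down, z forward; pixel columns grow to the right and rows downward; lengths in mm; the calibration is good to about 2 mm. A picture is of the moment at which its call begins: read the wrist's pose just before it. camera_model takes no time and is no camera call; for the wrist camera it gives the pose at the moment of the call.
- arm.job_done(): hands the job in; it is judged then, once.
Trained networks look in the newest picture that a camera, given by its name, has taken for a name from the list of things; names that differ only in an ending like _2 or _b are one class to them, and where a whole thing is asked for, a point or a joint stands for the part that bears it (a point fixed in the world has none). Each returns a list of dicts, best first, with "score" (0 to 1); they miss things now and then, are a little off and sometimes report something else, mostly with a low value. They report only what shows in the picture. A call takes as long as a camera call.
- arm.boxes_of(camera, thing): "rect" ([left, top, width, height] in pixels, round what is visible of it).
The state is a dict: "clock": time; "joints": joint angles; "joint_vel": joint speeds; "joint_efforts": joint torques, N m; "position": TCP position; "ee_rot": TCP orientation; "contact_force": force on the tool from outside, world axes, zero at the start; "wrist_torque": the same for the moment, N m; "gripper_width": finger opening in mm; "grasp_force": force on a finger pad.
Only numpy, scipy, OpenCV 4.12 (cv2) and the standard library are available. Lean on these libraries where they do the work, as an engineer would, in place of code of your own. Each camera call takes 0.05 s, during which the arm holds its last target. There are 200 camera calls.

## Working session

There is one attempt and no reset: what is moved stays moved. The work goes in short steps, Python scripts to look and compute and a tool call to move; the robot and the scene stay as the last step left them, time stands still between calls to the robot, and variables do not carry over. Pictures are saved under pics/ and viewed, at most 10 in all, crops included, and the job is handed in when it is done.

Besides the shell and the picture viewer there is one more tool, called after "Call:" as a command line: name --argument value ..., lists and objects as JSON in quotes. send_rows: Moves the arm, as the interface text tells. Its arguments: {"type":"object","properties":{"targets":{"type":"array"}},"required":["targets"]}

```bash
mkdir -p pics; ls
cat > h.py <<'E'
from bench import arm
import numpy as np, cv2
from scipy.spatial.transform import Rotation as R
def snap(cam,fn=None):
    M=arm.camera_model(cam); im,d=arm.get_image(cam)
    if fn: cv2.imwrite('pics/'+fn,cv2.cvtColor(im,cv2.COLOR_RGB2BGR))
    return im,d,M
def pts(d,M):
    v,u=np.indices(d.shape); p=np.stack([(u-M['cx'])/M['fx']*d,(v-M['cy'])/M['fy']*d,d],-1)
    T=np.array(M['cam_to_world']); return p@T[:3,:3].T+T[:3,3]
E
python3 - <<'E'
from h import *
for c in('scene','side'):
    im,d,M=snap(c,c+'1.png'); np.savez('/tmp/'+c,im=im,P=pts(d,M),d=d)
    print(c,np.round(M['cam_to_world'],2).tolist(),M['fx'])
    P=pts(d,M)
    for t in('stand','knob_grip','carriage','pointer_tip','red_mark_mid','blue_mark_mid','grip','trigger_pad','grip_mid','spare_blank'):
        b=arm.boxes_of(c,t)[:2]
        print(t,[(np.round(x['rect']).tolist(),round(x['score'],2),np.round(P[min(479,int(x['rect'][1]+x['rect'][3]/2)),min(639,int(x['rect'][0]+x['rect'][2]/2))]).tolist()) for x in b])
print(arm.read_state())
E
```

```text
pics
scene [[0.79, 0.47, -0.4, 1070.99], [0.62, -0.59, 0.52, -706.25], [0.01, -0.65, -0.76, 1062.79], [0.0, 0.0, 0.0, 1.0]] 568.225398683667
stand [([238.0, 184.0, 186.0, 164.0], 0.63, [586.0, -16.0, 12.0])]
knob_grip [([279.0, 263.0, 28.0, 27.0], 0.84, [573.0, -139.0, 84.0])]
carriage [([295.0, 218.0, 39.0, 42.0], 0.94, [527.0, -3.0, 52.0])]
pointer_tip [([300.0, 215.0, 32.0, 48.0], 0.82, [532.0, -1.0, 57.0])]
red_mark_mid [([313.0, 290.0, 29.0, 27.0], 0.42, [650.0, -112.0, 21.0])]
blue_mark_mid []
grip [([363.0, 182.0, 30.0, 36.0], 0.81, [618.0, 118.0, 144.0])]
trigger_pad [([377.0, 139.0, 30.0, 24.0], 0.64, [490.0, 393.0, 46.0]), ([356.0, 191.0, 10.0, 23.0], 0.63, [1071.0, -706.0, 1063.0])]
grip_mid [([362.0, 183.0, 31.0, 37.0], 0.95, [616.0, 117.0, 144.0])]
spare_blank [([311.0, 287.0, 32.0, 32.0], 0.76, [651.0, -116.0, 26.0]), ([339.0, 281.0, 44.0, 52.0], 0.27, [714.0, -76.0, 22.0])]
side [[-0.88, -0.27, 0.38, 73.64], [-0.47, 0.5, -0.73, 925.69], [0.0, -0.82, -0.57, 858.98], [0.0, 0.0, 0.0, 1.0]] 596.2131785730207
stand [([207.0, 215.0, 184.0, 145.0], 0.81, [580.0, 36.0, 13.0]),
[... 682 characters left out ...]
1,  3.84704431e-01,  7.92862050e-03, -2.63703480e-05,
       -1.19400866e+00, -2.58609140e-01]), 'joint_vel': array([ 1.07419212e-04, -1.30264086e-03, -3.76392337e-05,  6.30258795e-04,
        1.32748311e-03, -7.18660618e-04]), 'joint_efforts': array([-8.26230716e-04, -3.92096937e+01,  1.88620377e+01,  4.19061095e+00,
       -2.48981160e-04, -2.35456122e-05]), 'position': array([ 247.33693366, -573.96199768,  231.3167064 ]), 'ee_rot': array([-2.02004218e-01,  9.79384652e-01,  1.58751448e-07,  1.36172156e-05]), 'contact_force': array([ 0.61468831, -1.09345162,  0.11749879]), 'wrist_torque': array([-0.02435023, -0.02448716,  0.05576347]), 'grasp_force': 0.0, 'gripper_width': 85.58859116039194}
```

Run:
```python
import cv2,numpy as np
a=cv2.imread('pics/scene1.png')[130:370,220:460]
b=cv2.imread('pics/side1.png')[170:370,200:400]
cv2.imwrite('pics/c1.png',np.hstack([cv2.resize(a,(400,400)),cv2.resize(b,(400,400))]))
for c in('scene','side'):
    z=np.load(f'/tmp/{c}.npz');im=z['im'];P=z['P']
    hsv=cv2.cvtColor(im,cv2.COLOR_RGB2HSV)
    box=(P[...,0]>380)&(P[...,0]<760)&(abs(P[...,1])<260)&(z['d']>0)
    H,S,V=[hsv[...,i].astype(int) for i in range(3)]
    for n,m in dict(red=((H<6)|(H>174))&(S>150)&(V>80),orange=(H>=7)&(H<18)&(S>150)&(V>100),yellow=(H>22)&(H<34)&(S>130)&(V>100),blue=(H>98)&(H<125)&(S>110)).items():
        k,l,st,ce=cv2.connectedComponentsWithStats((m&box).astype(np.uint8))
        for i in range(1,k):
            if st[i,4]>=6: 
                q=P[l==i]; print(c,n,st[i].tolist(),np.round(np.median(q,0)),np.round(q.min(0)),np.round(q.max(0)))
    # base plate orientation
    m=(H>98)&(H<125)&(S>110)&box&(abs(P[...,2]-15)<6)
    r=cv2.minAreaRect(P[m][:,:2].astype(np.float32)); print('plate',r)
```

```text
scene red [358, 189, 9, 22, 124] [576. 120. 119.] [553.  84. 102.] [595. 154. 127.]
scene red [285, 227, 8, 4, 17] [450.  -6.  39.] [441. -11.  35.] [460.  -1.  45.]
scene orange [378, 183, 17, 16, 78] [610. 174. 139.] [584. 163. 113.] [627. 183. 147.]
scene orange [340, 214, 7, 18, 57] [585.  22. 128.] [575.  11. 107.] [596.  48. 135.]
scene orange [278, 257, 29, 19, 262] [ 566. -134.  110.] [ 535. -144.   88.] [ 598. -115.  118.]
scene yellow [297, 224, 10, 5, 29] [475.  17.  44.] [458.  12.  37.] [484.  24.  47.]
scene blue [307, 188, 52, 37, 795] [464. 152.  14.] [404.  34.   7.] [565. 193. 126.]
scene blue [237, 212, 186, 138, 9100] [647. -34.  15.] [ 447. -217.    1.] [759. 225. 150.]
scene blue [295, 214, 7, 4, 15] [441.  43.  38.] [431.  39.  36.] [450.  47.  41.]
scene blue [283, 234, 19, 25, 165] [485. -32.  14.] [468. -68.   8.] [500.  17.  20.]
scene blue [298, 246, 16, 18, 118] [521. -30.  14.] [508. -55.   8.] [546.   1.  46.]
scene blue [342, 325, 8, 5, 19] [ 717. -137.   14.] [ 708. -140.   11.] [ 726. -132.   17.]
plate ((583.5742797851562, 4.746978759765625), (300.9
[... 672 characters left out ...]
 [206, 224, 182, 136, 9187] [577. 116.  15.] [ 401. -211.    2.] [718. 230. 163.]
side blue [272, 224, 6, 6, 20] [ 749. -144.   14.] [ 636. -157.   11.] [758.  41. 155.]
side blue [288, 226, 32, 13, 169] [ 688. -161.   14.] [ 597. -177.    9.] [723.  35. 141.]
side blue [310, 240, 8, 13, 62] [ 621. -113.   14.] [ 605. -141.   10.] [630. -95.  19.]
side blue [320, 257, 9, 7, 37] [576. -75.  15.] [529. -90.  10.] [586.  30.  97.]
side blue [335, 261, 9, 9, 61] [536. -79.  15.] [526. -94.   9.] [547. -58.  19.]
side blue [352, 299, 7, 3, 8] [440.  47.  40.] [433.  44.  38.] [448.  51.  43.]
plate ((581.0098266601562, 9.858108520507812), (300.4398193359375, 403.2468566894531), 9.720014572143555)
```

View pics/c1.png

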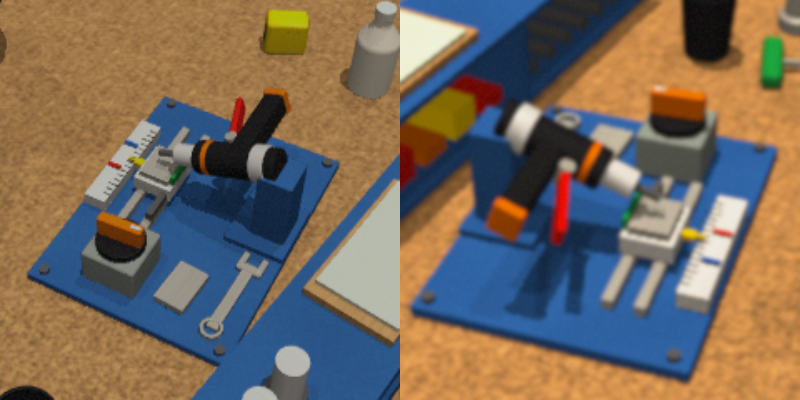

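Run:
```python
import cv2,numpy as np
yaw=np.deg2rad(9.6);c,s=np.cos(yaw),np.sin(yaw);O=np.array([602,10.6])
for cn in('scene','side'):
    z=np.load(f'/tmp/{cn}.npz');im=z['im'];P=z['P'].copy()
    d=P[...,:2]-O; S=np.stack([d@[c,s],d@[-s,c],P[...,2]],-1)
    hsv=cv2.cvtColor(im,cv2.COLOR_RGB2HSV);H,Sa,V=[hsv[...,i].astype(int) for i in range(3)]
    m=(H>=5)&(H<18)&(Sa>150)&(abs(P[...,0]-565)<60)&(abs(P[...,1]+128)<50)&(P[...,2]>108)
    r=cv2.minAreaRect(P[m][:,:2].astype(np.float32));q=P[m][:,:2];w,v=np.linalg.eigh(np.cov(q.T));print('bar',m.sum(),r,np.rad2deg(np.arctan2(v[1,1],v[0,1])))
    for n,mm in dict(red=((H<6)|(H>174))&(Sa>150),yel=(H>22)&(H<34)&(Sa>130),blue=(H>98)&(H<125)).items():
        k=mm&(S[...,0]<-110)&(S[...,0]>-166)&(abs(S[...,1])<120)&(abs(S[...,2]-41)<6)
        print(cn,n,k.sum(),np.round(S[k].mean(0),1),np.round(np.ptp(S[k],axis=0),1))
    t20=np.deg2rad(20)
    m=(H>=5)&(H<18)&(Sa>150)&(P[...,1]>155)&(P[...,1]<200)&(P[...,2]>100)&(P[...,0]>560)
    q=S[m];g=np.stack([q[:,0]*np.cos(t20)+q[:,2]*np.sin(t20),q[:,1],-q[:,0]*np.sin(t20)+q[:,2]*np.cos(t20)],-1)
    print('cap grip-axes',m.sum(),np.round(np.percentile(g,[3,50,97],axis=0),1).tolist(), np.round(np.median(q,0),1))
```

```text
bar 173 ((566.0768432617188, -130.1151885986328), (64.97718048095703, 18.753719329833984), 13.725024223327637) -167.9156731753521
scene red 17 [-152.5    9.2   39.1] [19.5 11.7  9.2]
scene yel 27 [-125.4   28.2   43.5] [23.9 12.4  9. ]
scene blue 29 [-147.1   53.4   38.1] [ 51.4 116.5   9.4]
cap grip-axes 90 [[56.4, 152.8, 92.2], [83.3, 159.9, 121.8], [88.3, 167.8, 127.0]] [ 36.3 159.9 138. ]
bar 123 ((562.14453125, -125.16095733642578), (63.21175765991211, 20.65459442138672), 14.215795516967773) -164.51127293818425
side red 9 [-154.1   12.7   39.4] [13.9  7.8  5.4]
side yel 33 [-123.8   31.5   44.2] [22.2 15.4  5.6]
side blue 41 [-145.    45.4   38.8] [ 51.6 133.8   9.3]
cap grip-axes 282 [[54.8, 153.5, 95.5], [69.3, 169.3, 118.1], [84.3, 172.9, 128.2]] [ 25.8 169.3 134.4]
```

Call:
send_rows --targets '[{"x": -3.3,"y": 2.0,"gripper": -1},{"x": -3.3,"y": 2.0,"gripper": -1},{"x": -3.3,"y": 2.0,"gripper": -1},{"x": -3.3,"y": 2.0,"gripper": -1},{"x": -3.3,"y": 2.0,"gripper": -1}]'

```text
$.targets[0]: bad value
```

Call:
send_rows --targets '[{"x": -3.3,"y": 2.0,"gripper": -1},{"x": -3.3,"y": 2.0,"gripper": -1},{"x": -3.3,"y": 2.0,"gripper": -1},{"x": -3.3,"y": 2.0,"gripper": -1},{"x": -3.3,"y": 2.0,"gripper": -1}]'

```text
$.targets[0]: bad value
```

Call:
send_rows --targets '[{"x": -3.3,"y": 2.0,"gripper": -1},{"x": -3.3,"y": 2.0,"gripper": -1},{"x": -3.0,"y": 2.0,"gripper": -1},{"az": 4.7,"gripper": -1},{"az": 4.7,"gripper": -1}]'

```text
$.targets[0]: bad value
```

Call:
send_rows --targets '[{"x": -3.3,"y": 2.0,"z": 0,"ax": 0,"ay": 0,"az": 0,"gripper": -1},{"x": -3.3,"y": 2.0,"z": 0,"ax": 0,"ay": 0,"az": 0,"gripper": -1},{"x": -3.3,"y": 2.0,"z": 0,"ax": 0,"ay": 0,"az": 0,"gripper": -1},{"x": -3.3,"y": 2.0,"z": 0,"ax": 0,"ay": 0,"az": 0,"gripper": -1},{"x": -3.3,"y": 2.0,"z": 0,"ax": 0,"ay": 0,"az": 0,"gripper": -1}]'

```text
clock: 1.52
position: [360.0, -415.4, 231.5]
ee_rot: [-0.202, 0.979, -0.0, 0.0]
contact_force: [0.8, 0.1, 0.4]
gripper_width: 85.6
grasp_force: 0.0
```

Call:
send_rows --targets '[{"x": -3.3,"y": 2.0,"z": 0,"ax": 0,"ay": 0,"az": 0,"gripper": -1},{"x": -3.3,"y": 2.0,"z": 0,"ax": 0,"ay": 0,"az": 0,"gripper": -1},{"x": -3.3,"y": 2.0,"z": 0,"ax": 0,"ay": 0,"az": 0,"gripper": -1},{"x": -3.3,"y": 2.0,"z": 0,"ax": 0,"ay": 0,"az": 0,"gripper": -1},{"x": -3.3,"y": 2.0,"z": 0,"ax": 0,"ay": 0,"az": 0,"gripper": -1}]'

```text
clock: 1.93
position: [472.1, -258.0, 231.7]
ee_rot: [-0.202, 0.979, -0.0, 0.0]
contact_force: [0.5, -1.0, -0.4]
gripper_width: 85.4
grasp_force: 0.0
```

Call:
send_rows --targets '[{"x": -3.3,"y": 2.0,"z": 0,"ax": 0,"ay": 0,"az": 0,"gripper": -1},{"x": -3.3,"y": 2.0,"z": 0,"ax": 0,"ay": 0,"az": 0,"gripper": -1},{"x": -3.0,"y": 2.0,"z": 0,"ax": 0,"ay": 0,"az": 0,"gripper": -1},{"x": 0,"y": 0,"z": 0,"ax": 0,"ay": 0,"az": 4.7,"gripper": -1},{"x": 0,"y": 0,"z": 0,"ax": 0,"ay": 0,"az": 4.7,"gripper": -1}]'

```text
clock: 2.35
position: [536.8, -164.6, 231.1]
ee_rot: [-0.121, 0.993, 0.0, -0.0]
contact_force: [0.6, -0.8, -0.7]
gripper_width: 85.5
grasp_force: 0.0
```

Call:
send_rows --targets '[{"x": 0,"y": 0,"z": 0,"ax": 0,"ay": 0,"az": 0,"gripper": -1},{"x": 0,"y": 0,"z": 0,"ax": 0,"ay": 0,"az": 0,"gripper": -1},{"x": 0,"y": 0,"z": 0,"ax": 0,"ay": 0,"az": 0,"gripper": -1}]'

```text
clock: 2.6
position: [535.5, -166.9, 231.4]
ee_rot: [-0.122, 0.993, -0.0, 0.0]
contact_force: [0.1, 0.7, -0.1]
gripper_width: 85.1
grasp_force: 0.0
```

```bash
cat >> h.py <<'E'
yaw=np.deg2rad(9.6);O=np.array([602,10.6,0]);RS=R.from_euler('z',yaw).as_matrix()
def hsvm(im,n):
    h=cv2.cvtColor(im,cv2.COLOR_RGB2HSV).astype(int);H,S,V=h[...,0],h[...,1],h[...,2]
    return {'red':((H<6)|(H>174))&(S>140)&(V>60),'yel':(H>20)&(H<34)&(S>130)&(V>80),'blue':(H>98)&(H<125)&(S>110),'or':(H>=5)&(H<18)&(S>150)}[n]
def togo(p,Rt=None):
    s=arm.read_state(); Rc=R.from_quat(s['ee_rot']).as_matrix()
    print('shift cm',np.round(Rc.T@(np.array(p)-s['position'])/10,2),'pos',np.round(s['position'],1),'f',np.round(s['contact_force'],1),'w',s['gripper_width'],'clk',s['clock'],'q',np.round(s['joints'],2))
    if Rt is not None: print('turn deg',np.round(R.from_matrix(Rc.T@Rt).as_rotvec(degrees=True),2))
E
python3 - <<'E'
from h import *
im,d,M=snap('wrist','w1.png');P=pts(d,M);S=(P-O)@RS
np.savez('/tmp/w1',im=im,d=d,P=P)
m=hsvm(im,'or')&(abs(P[...,0]-564)<50)&(abs(P[...,1]+128)<50)&(P[...,2]>108)
if m.sum()>10: print(m.sum(),cv2.minAreaRect(P[m][:,:2].astype(np.float32)))
for n in('red','yel','blue'):
    k=hsvm(im,n)&(S[...,0]<-105)&(S[...,0]>-166)&(abs(S[...,1])<120)&(S[...,2]>33)&(S[...,2]<50);print(n,k.sum(),S[k].mean(0) if k.any() else 0)
togo([564.3,-127.6,87])
E
```

```text
725 ((564.4135131835938, -127.04045104980469), (61.4124870300293, 15.414840698242188), 13.412598609924316)
red 105 [-151.66289583   11.33596622   40.53203393]
yel 185 [-121.9558287    31.13409059   45.66035659]
blue 111 [-150.53655848   60.18035956   40.39400789]
shift cm [-3.75  3.13 14.44] pos [ 535.5 -167.   231.4] f [-0.1  0.5  0.7] w 85.21864874323207 clk 2.65 q [-0.01  0.28 -0.15  0.   -1.14 -1.31]
```

View pics/w1.png

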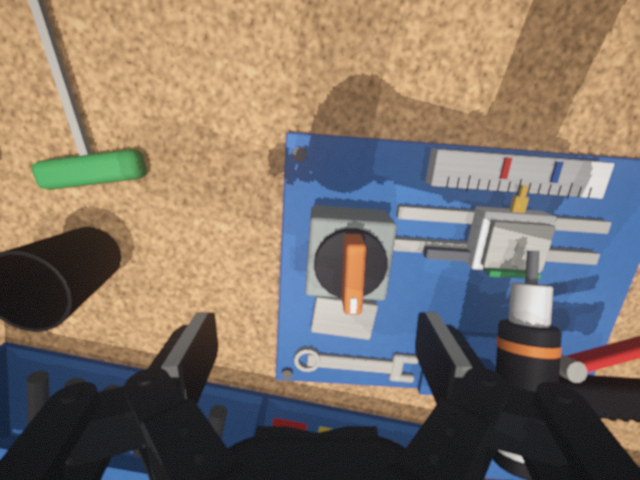

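Call:
send_rows --targets '[{"x": -1.9,"y": 1.55,"z": 0,"ax": 0,"ay": 0,"az": 0,"gripper": -1},{"x": -1.85,"y": 1.55,"z": 0,"ax": 0,"ay": 0,"az": -7.16,"gripper": -1},{"x": 0,"y": 0,"z": 0,"ax": 0,"ay": 0,"az": -7.16,"gripper": -1},{"x": 0,"y": 0,"z": 0,"ax": 0,"ay": 0,"az": -7.16,"gripper": -1},{"x": 0,"y": 0,"z": 0,"ax": 0,"ay": 0,"az": -7.16,"gripper": -1}]'

```text
clock: 3.07
position: [564.6, -127.6, 231.3]
ee_rot: [-0.366, 0.931, 0.0, -0.0]
contact_force: [-0.4, 0.0, 0.1]
gripper_width: 85.5
grasp_force: 0.0
```

Call:
send_rows --targets '[{"x": 0,"y": 0,"z": 0,"ax": 0,"ay": 0,"az": -7.16,"gripper": -1},{"x": 0,"y": 0,"z": 0,"ax": 0,"ay": 0,"az": -7.16,"gripper": -1},{"x": 0,"y": 0,"z": 0,"ax": 0,"ay": 0,"az": -7.16,"gripper": -1},{"x": 0,"y": 0,"z": 0,"ax": 0,"ay": 0,"az": -7.16,"gripper": -1},{"x": 0,"y": 0,"z": 0,"ax": 0,"ay": 0,"az": -7.16,"gripper": -1}]'

```text
clock: 3.48
position: [564.4, -128.1, 231.4]
ee_rot: [-0.634, 0.773, -0.0, 0.0]
contact_force: [0.2, 0.1, 0.5]
gripper_width: 85.2
grasp_force: 0.0
```

Call:
send_rows --targets '[{"x": 0,"y": 0,"z": 0,"ax": 0,"ay": 0,"az": -7.16,"gripper": -1},{"x": 0,"y": 0,"z": 0,"ax": 0,"ay": 0,"az": -7.16,"gripper": -1},{"x": 0,"y": 0,"z": 0,"ax": 0,"ay": 0,"az": -7.16,"gripper": -1},{"x": 0,"y": 0,"z": 0,"ax": 0,"ay": 0,"az": -7.16,"gripper": -1},{"x": 0,"y": 0,"z": 0,"ax": 0,"ay": 0,"az": -7.16,"gripper": -1}]'

```text
clock: 3.9
position: [564.4, -128.1, 231.4]
ee_rot: [0.841, -0.541, 0.0, -0.0]
contact_force: [1.0, -0.4, 0.1]
gripper_width: 85.3
grasp_force: 0.0
```

Call:
send_rows --targets '[{"x": 0,"y": 0,"z": 0,"ax": 0,"ay": 0,"az": -7.16,"gripper": -1},{"x": 0,"y": 0,"z": 0,"ax": 0,"ay": 0,"az": -7.16,"gripper": -1},{"x": 0,"y": 0,"z": 0,"ax": 0,"ay": 0,"az": -7.16,"gripper": -1},{"x": 0,"y": 0,"z": 0,"ax": 0,"ay": 0,"az": -7.16,"gripper": -1},{"x": 0,"y": 0,"z": 0,"ax": 0,"ay": 0,"az": -7.16,"gripper": -1}]'

```text
clock: 4.32
position: [564.4, -128.1, 231.4]
ee_rot: [0.967, -0.256, 0.0, -0.0]
contact_force: [0.0, 0.1, -1.0]
gripper_width: 85.2
grasp_force: 0.0
```

Call:
send_rows --targets '[{"x": 0,"y": 0,"z": 0,"ax": 0,"ay": 0,"az": -7.16,"gripper": -1},{"x": 0,"y": 0,"z": 0,"ax": 0,"ay": 0,"az": -7.16,"gripper": -1},{"x": 0,"y": 0,"z": 0,"ax": 0,"ay": 0,"az": -7.16,"gripper": -1},{"x": 0,"y": 0,"z": 0,"ax": 0,"ay": 0,"az": -7.16,"gripper": -1},{"x": 0,"y": 0,"z": 0,"ax": 0,"ay": 0,"az": -7.16,"gripper": -1}]'

```text
clock: 4.73
position: [564.4, -128.1, 231.4]
ee_rot: [0.999, 0.053, 0.0, 0.0]
contact_force: [-0.2, 0.5, -0.2]
gripper_width: 85.0
grasp_force: 0.0
```

Call:
send_rows --targets '[{"x": 0,"y": 0,"z": 1.0,"ax": 0,"ay": 0,"az": -7.0,"gripper": -1},{"x": 0,"y": 0,"z": 3.5,"ax": 0,"ay": 0,"az": 0,"gripper": -1},{"x": 0,"y": 0,"z": 2,"ax": 0,"ay": 0,"az": 0,"gripper": -1},{"x": 0,"y": 0,"z": 0,"ax": 0,"ay": 0,"az": 0,"gripper": -1},{"x": 0,"y": 0,"z": 0,"ax": 0,"ay": 0,"az": 0,"gripper": -1}]'

```text
clock: 5.15
position: [564.2, -128.2, 165.9]
ee_rot: [0.994, 0.111, -0.001, 0.0]
contact_force: [-0.2, 0.2, 0.4]
gripper_width: 85.0
grasp_force: 0.0
```

Run:
```python
from h import *
im,d,M=snap('wrist');P=pts(d,M);np.savez('/tmp/w2',im=im,d=d,P=P);S=(P-O)@RS
m=hsvm(im,'or')&(abs(P[...,0]-564)<50)&(abs(P[...,1]+128)<50)&(P[...,2]>108)
if m.sum()>10: print(m.sum(),cv2.minAreaRect(P[m][:,:2].astype(np.float32)))
b=np.deg2rad(13.7); y=-np.array([-np.sin(b),np.cos(b),0]); z=np.array([0,0,-1.]); Rt=np.stack([np.cross(y,z),y,z],1)
togo([564.3,-127.4,87],Rt)
```

```text
2105 ((567.3997802734375, -126.14447021484375), (62.565521240234375, 15.546722412109375), 13.363252639770508)
shift cm [-0.1  -0.1   8.04] pos [ 565.3 -128.1  167.4] f [-0.7 -0.2  0.9] w 85.19724959517629 clk 5.2 q [ 0.06  0.36 -0.2   0.   -1.01  1.74]
turn deg [ 0.07 -0.07 -0.92]
```

Call:
send_rows --targets '[{"x": 0,"y": -0.1,"z": 2.5,"ax": 0,"ay": 0,"az": -0.6,"gripper": -1},{"x": 0,"y": 0,"z": 3,"ax": 0,"ay": 0,"az": 0,"gripper": -1},{"x": 0,"y": 0,"z": 2.0,"ax": 0,"ay": 0,"az": 0,"gripper": -1},{"x": 0,"y": 0,"z": 0.5,"ax": 0,"ay": 0,"az": 0,"gripper": -1},{"x": 0,"y": 0,"z": 0,"ax": 0,"ay": 0,"az": 0,"gripper": 0}]'

```text
clock: 5.62
position: [564.7, -126.8, 86.6]
ee_rot: [0.993, 0.116, -0.0, 0.0]
contact_force: [-0.3, 0.6, 0.7]
gripper_width: 75.8
grasp_force: 0.0
```

Call:
send_rows --targets '[{"x": 0,"y": 0,"z": 0,"ax": 0,"ay": 0,"az": 0,"gripper": 0.3},{"x": 0,"y": 0,"z": 0,"ax": 0,"ay": 0,"az": 0,"gripper": 0.5},{"x": 0,"y": 0,"z": 0,"ax": 0,"ay": 0,"az": 0,"gripper": 1},{"x": 0,"y": 0,"z": 0,"ax": 0,"ay": 0,"az": 0,"gripper": 1},{"x": 0,"y": 0,"z": 0,"ax": 0,"ay": 0,"az": 0,"gripper": 1}]'

```text
clock: 6.03
position: [565.3, -127.3, 87.8]
ee_rot: [0.993, 0.117, 0.001, 0.001]
contact_force: [-0.5, -1.5, 1.3]
gripper_width: 15.1
grasp_force: 60.6
```

Call:
send_rows --targets '[{"x": 0,"y": 0,"z": 0,"ax": 0,"ay": 0,"az": 0,"gripper": 1},{"x": 0,"y": 0,"z": 0,"ax": 0,"ay": 0,"az": 0,"gripper": 1},{"x": 0,"y": 0,"z": 0,"ax": 0,"ay": 0,"az": 0,"gripper": 1},{"x": 0,"y": 0,"z": 0,"ax": 0,"ay": 0,"az": 0,"gripper": 1},{"x": 0,"y": 0,"z": 0,"ax": 0,"ay": 0,"az": 0,"gripper": 1}]'

```text
clock: 6.45
position: [565.2, -127.3, 87.7]
ee_rot: [0.993, 0.116, 0.001, 0.001]
contact_force: [-0.5, -3.9, 6.1]
gripper_width: 15.1
grasp_force: 61.3
```

Run:
```python
from h import *
togo([565.3,-127,87])
```

```text
shift cm [ 0.01 -0.03  0.07] pos [ 565.2 -127.3   87.7] f [-0.5 -3.9  6.1] w 15.063116460662584 clk 6.45 q [ 0.06  0.45 -0.29  0.   -0.83  1.74]
```

Call:
send_rows --targets '[{"x": 0,"y": 0,"z": 0,"ax": 0,"ay": 0,"az": 5,"gripper": 1},{"x": 0,"y": 0,"z": 0,"ax": 0,"ay": 0,"az": 6,"gripper": 1},{"x": 0,"y": 0,"z": 0,"ax": 0,"ay": 0,"az": 6,"gripper": 1},{"x": 0,"y": 0,"z": 0,"ax": 0,"ay": 0,"az": 6,"gripper": 1},{"x": 0,"y": 0,"z": 0,"ax": 0,"ay": 0,"az": 6,"gripper": 1}]'

```text
clock: 6.87
position: [565.3, -127.0, 87.7]
ee_rot: [0.99, -0.138, 0.001, 0.0]
contact_force: [-0.9, -2.7, 5.2]
gripper_width: 15.1
grasp_force: 61.3
```

Call:
send_rows --targets '[{"x": 0,"y": 0,"z": 0,"ax": 0,"ay": 0,"az": 6,"gripper": 1},{"x": 0,"y": 0,"z": 0,"ax": 0,"ay": 0,"az": 6,"gripper": 1},{"x": 0,"y": 0,"z": 0,"ax": 0,"ay": 0,"az": 6,"gripper": 1},{"x": 0,"y": 0,"z": 0,"ax": 0,"ay": 0,"az": 6,"gripper": 1},{"x": 0,"y": 0,"z": 0,"ax": 0,"ay": 0,"az": 6,"gripper": 1}]'

```text
clock: 7.28
position: [565.5, -126.7, 87.7]
ee_rot: [0.921, -0.39, 0.001, -0.0]
contact_force: [-0.0, -0.5, 5.6]
gripper_width: 14.6
grasp_force: 61.3
```

Call:
send_rows --targets '[{"x": 0,"y": 0,"z": 0,"ax": 0,"ay": 0,"az": 6,"gripper": 1},{"x": 0,"y": 0,"z": 0,"ax": 0,"ay": 0,"az": 6,"gripper": 1},{"x": 0,"y": 0,"z": 0,"ax": 0,"ay": 0,"az": 6,"gripper": 1},{"x": 0,"y": 0,"z": 0,"ax": 0,"ay": 0,"az": 0,"gripper": 1},{"x": 0,"y": 0,"z": 0,"ax": 0,"ay": 0,"az": 0,"gripper": 1}]'

```text
clock: 7.7
position: [565.7, -126.6, 87.7]
ee_rot: [0.85, -0.527, 0.002, -0.001]
contact_force: [0.2, -1.3, 5.8]
gripper_width: 15.1
grasp_force: 61.3
```

Run:
```python
from h import *
togo([565.3,-127,87])
for c in('wrist','scene','side'):
    im,d,M=snap(c,c+'3.png');P=pts(d,M);S=(P-O)@RS;np.savez('/tmp/'+c+'3',im=im,d=d,P=P)
    for n in('red','yel','blue'):
        k=hsvm(im,n)&(S[...,0]<-105)&(S[...,0]>-166)&(abs(S[...,1])<120)&(S[...,2]>33)&(S[...,2]<50)
        if k.any():
            v,u=np.nonzero(k);print(c,n,k.sum(),np.round(S[k].mean(0),1),'px',round(u.mean(),1),round(v.mean(),1))
```

```text
shift cm [0.02 0.05 0.07] pos [ 565.7 -126.6   87.7] f [ 0.2 -1.3  5.8] w 15.119892625090339 clk 7.7 q [ 0.06  0.45 -0.29  0.   -0.83  0.4 ]
side red 12 [-153.3   11.8   38.9] px 360.8 285.8
side yel 22 [-122.7   16.8   44.3] px 346.5 282.5
side blue 12 [-153.9   63.2   40.5] px 354.8 300.2
```

Run:
```python
from h import *
a=np.load('/tmp/w1.npz');
for f in('w1','scene','side','side3'):
    z=np.load(f'/tmp/{f}.npz');im,P=z['im'],z['P'];S=(P-O)@RS
    for n in('red','yel','blue'):
        k=hsvm(im,n)&(S[...,0]<-105)&(S[...,0]>-166)&(abs(S[...,1])<75)&(S[...,2]>33)&(S[...,2]<50)
        x,y=S[k][:,0],S[k][:,1]
        print(f,n,k.sum(),'x',np.round(np.percentile(x,[2,98]),1),'y',[round(np.median(y[(x>=q)&(x<q+6)]),1) if ((x>=q)&(x<q+6)).any() else None for q in range(-165,-105,6)])
im=a['im'][130:230,410:630];cv2.imwrite('pics/c2.png',cv2.resize(im[...,::-1],None,fx=3.6,fy=3.6,interpolation=cv2.INTER_CUBIC))
```

```text
w1 red 105 x [-159.8 -143.1] y [np.float64(12.2), np.float64(11.1), np.float64(11.5), np.float64(11.0), None, None, None, None, None, None]
w1 yel 185 x [-135.4 -113.1] y [None, None, None, None, np.float64(30.5), np.float64(31.0), np.float64(31.0), np.float64(31.1), np.float64(31.8), None]
w1 blue 108 x [-159.9 -143. ] y [np.float64(60.2), np.float64(59.8), np.float64(60.7), np.float64(60.3), None, None, np.float64(-18.4), None, None, None]
scene red 17 x [-161.3 -142.7] y [np.float64(9.4), np.float64(11.0), np.float64(9.2), np.float64(7.9), None, None, None, None, None, None]
scene yel 34 x [-139.5 -115.6] y [None, None, None, None, np.float64(31.3), np.float64(27.6), np.float64(25.8), np.float64(29.1), np.float64(27.1), None]
scene blue 15 x [-162.3 -145. ] y [np.float64(59.9), np.float64(58.2), np.float64(57.3), np.float64(59.6), None, None, None, None, None, None]
side red 13 x [-160.5 -146.9] y [np.float64(11.8), np.float64(12.8), np.float64(12.3), np.float64(10.0), None, None, None, None, None, None]
side yel 42 x [-135.3 -114.1] y [None, None, None, None, np.float64(29.6), np.float64(31.0), np.float64(33.9), np.float64(32.3), np.float64(31.1), None]
side blue 9 x [-160.3 -119.9] y [np.float64(64.4), np.float64(63.0), np.float64(63.2), np.float64(58.8), None, None, None, None, np.float64(0.3), None]
side3 red 12 x [-160.5 -144.9] y [np.float64(11.4), np.float64(12.4), np.float64(11.5), np.float64(9.0), None, None, None, None, None, None]
side3 yel 22 x [-129.9 -116.6] y [None, None, None, None, None, np.float64(18.6), np.float64(17.5), np.float64(17.0), np.float64(14.1), None]
side3 blue 12 x [-160.3 -147.6] y [np.float64(62.9), np.float64(64.1), np.float64(62.2), None, None, None, None, None, None, None]
```

View pics/c2.png

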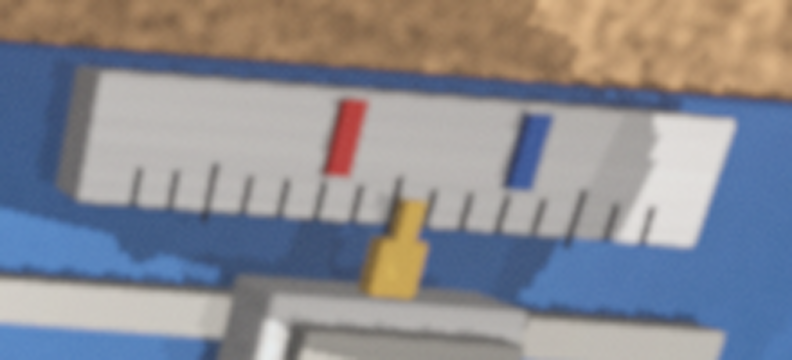

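Call:
send_rows --targets '[{"x": 0,"y": 0,"z": 0,"ax": 0,"ay": 0,"az": 6,"gripper": 1},{"x": 0,"y": 0,"z": 0,"ax": 0,"ay": 0,"az": 6,"gripper": 1},{"x": 0,"y": 0,"z": 0,"ax": 0,"ay": 0,"az": 4,"gripper": 1},{"x": 0,"y": 0,"z": 0,"ax": 0,"ay": 0,"az": 0,"gripper": 1},{"x": 0,"y": 0,"z": 0,"ax": 0,"ay": 0,"az": 0,"gripper": 1}]'

```text
clock: 8.27
position: [565.9, -126.6, 87.7]
ee_rot: [0.768, -0.64, 0.002, -0.001]
contact_force: [0.8, -1.1, 5.3]
gripper_width: 15.3
grasp_force: 61.3
```

Run:
```python
from h import *
togo([565.3,-127,87])
T=np.array(arm.camera_model('wrist')['cam_to_world']);s=arm.read_state();Rc=R.from_quat(s['ee_rot']).as_matrix()
print('cam in tool',np.round(Rc.T@(T[:3,3]-s['position'])),np.round(Rc.T@T[:3,:3],2).tolist(), arm.camera_model('wrist')['fx'])
for i in range(3):
  for c in('side',):
    im,d,M=snap(c);P=pts(d,M);S=(P-O)@RS
    for n in('red','yel','blue'):
        k=hsvm(im,n)&(S[...,0]<-105)&(S[...,0]>-166)&(abs(S[...,1])<75)&(S[...,2]>33)&(S[...,2]<50)
        if k.any():
            v,u=np.nonzero(k);print(c,n,k.sum(),np.round(S[k].mean(0),1),'px',round(u.mean(),1),round(v.mean(),1))
```

```text
shift cm [0.03 0.07 0.07] pos [ 565.9 -126.6   87.7] f [ 0.8 -1.1  5.3] w 15.287777547874212 clk 8.2667 q [ 0.06  0.45 -0.29  0.   -0.83  0.12]
cam in tool [  84.   -0. -143.] [[0.0, -0.95, -0.33], [1.0, 0.0, -0.0], [0.0, -0.33, 0.95]] 349.11482148875336
side red 11 [-154.8   12.4   39.1] px 361.4 286.1
side yel 21 [-122.6   12.8   43.7] px 347.0 281.5
side blue 12 [-153.4   61.1   38.7] px 354.8 300.2
side red 12 [-154.1   12.9   39.6] px 361.0 286.0
side yel 20 [-122.7   14.7   45. ] px 346.8 281.6
side blue 11 [-154.1   62.2   39.5] px 355.0 300.3
side red 12 [-154.1   13.    39.7] px 361.0 286.0
side yel 20 [-122.7   13.9   44.5] px 346.9 281.6
side blue 12 [-153.5   61.3   38.9] px 354.8 300.2
```

Call:
send_rows --targets '[{"x": 0,"y": 0,"z": 0,"ax": 0,"ay": 0,"az": 0,"gripper": 0},{"x": 0,"y": 0,"z": 0,"ax": 0,"ay": 0,"az": 0,"gripper": -1},{"x": 0,"y": 0,"z": 0,"ax": 0,"ay": 0,"az": 0,"gripper": -1},{"x": 0,"y": 0,"z": 0,"ax": 0,"ay": 0,"az": 0,"gripper": -1},{"x": 0,"y": 0,"z": 0,"ax": 0,"ay": 0,"az": 0,"gripper": -1}]'

```text
clock: 8.83
position: [564.1, -126.4, 86.0]
ee_rot: [0.768, -0.64, -0.0, 0.0]
contact_force: [-0.1, -0.2, -0.1]
gripper_width: 74.3
grasp_force: 0.0
```

Call:
send_rows --targets '[{"x": 0,"y": 0,"z": -3,"ax": 0,"ay": 0,"az": 0,"gripper": -1},{"x": 0,"y": 0,"z": -4,"ax": 0,"ay": 0,"az": 0,"gripper": -1},{"x": 0,"y": 0,"z": -4,"ax": 0,"ay": 0,"az": 0,"gripper": -1},{"x": -3.8,"y": 1.24,"z": 0,"ax": 0,"ay": 0,"az": 0,"gripper": -1},{"x": -3.8,"y": 1.24,"z": 0,"ax": 0,"ay": 0,"az": 0,"gripper": -1}]'

```text
clock: 9.25
position: [528.0, -56.3, 198.8]
ee_rot: [0.767, -0.642, 0.002, -0.002]
contact_force: [-0.3, 1.3, -1.4]
gripper_width: 85.4
grasp_force: 0.0
```

Call:
send_rows --targets '[{"x": -3.8,"y": 1.24,"z": 0,"ax": 0,"ay": 0,"az": 0,"gripper": -1},{"x": -3.8,"y": 1.24,"z": 0,"ax": 0,"ay": 0,"az": 0,"gripper": -1},{"x": -3.8,"y": 1.24,"z": 0,"ax": 0,"ay": 0,"az": 0,"gripper": -1},{"x": -3.6,"y": 1.24,"z": 0,"ax": 0,"ay": 0,"az": 0,"gripper": -1},{"x": 0,"y": 0,"z": 4,"ax": 0,"ay": 0,"az": 0,"gripper": -1}]'

```text
clock: 9.67
position: [453.7, 88.8, 162.9]
ee_rot: [0.771, -0.637, 0.004, -0.008]
contact_force: [2.1, 0.5, -0.5]
gripper_width: 85.1
grasp_force: 0.0
```

Call:
send_rows --targets '[{"x": 0,"y": 0,"z": 4,"ax": 0,"ay": 0,"az": 0,"gripper": -1},{"x": 0,"y": 0,"z": 2,"ax": 0,"ay": 0,"az": 0,"gripper": -1},{"x": 0,"y": 0,"z": 0,"ax": 0,"ay": 0,"az": 0,"gripper": -1},{"x": 0,"y": 0,"z": 0,"ax": 0,"ay": 0,"az": 0,"gripper": -1}]'

```text
clock: 10.0
position: [450.4, 82.3, 96.0]
ee_rot: [0.768, -0.64, -0.0, 0.001]
contact_force: [0.7, -0.2, 2.4]
gripper_width: 85.6
grasp_force: 0.0
```

```bash
cat > meas.py <<'E'
from h import *
import sys
togo([452,82,100])
im,d,M=snap('wrist',sys.argv[1]+'.png');P=pts(d,M);np.savez('/tmp/'+sys.argv[1],im=im,d=d,P=P)
T=np.array(M['cam_to_world'])
v,u=np.indices(d.shape);ray=np.stack([(u-M['cx'])/M['fx'],(v-M['cy'])/M['fy'],np.ones(d.shape)],-1)@T[:3,:3].T
S=(P-O)@RS
for n,h in(('red',40),('yel',43),('blue',40)):
    k=hsvm(im,n)&(S[...,0]<-105)&(S[...,0]>-168)&(abs(S[...,1])<75)&(S[...,2]>34)&(S[...,2]<50)
    Q=(T[:3,3]+ray*((h-T[2,3])/ray[...,2])[...,None]-O)@RS
    x,y=Q[k][:,0],Q[k][:,1];print(n,k.sum(),[(q,round(y[(x>=q)&(x<q+4)].min(),1),round(y[(x>=q)&(x<q+4)].mean(),1),round(y[(x>=q)&(x<q+4)].max(),1)) for q in range(-165,-110,4) if ((x>=q)&(x<q+4)).any()])
E
python3 meas.py w4
```

```text
shift cm [ 0.06 -0.15 -0.4 ] pos [450.4  82.3  96. ] f [ 0.7 -0.2  2.4] w 85.55526844214538 clk 10.0 q [ 0.54  0.26 -0.57  0.   -0.74 -0.36]
red 94 [(-161, np.float64(10.4), np.float64(12.2), np.float64(14.0)), (-157, np.float64(10.5), np.float64(12.2), np.float64(14.0)), (-153, np.float64(10.5), np.float64(12.4), np.float64(14.1))]
yel 0 []
blue 257 [(-161, np.float64(58.8), np.float64(60.9), np.float64(63.0)), (-157, np.float64(58.8), np.float64(60.8), np.float64(63.1)), (-153, np.float64(58.3), np.float64(60.9), np.float64(63.1)), (-149, np.float64(58.3), np.float64(61.0), np.float64(63.2)), (-145, np.float64(59.0), np.float64(61.1), np.float64(63.2)), (-113, np.float64(-22.3), np.float64(-22.3), np.float64(-22.3))]
```

View pics/w4.png

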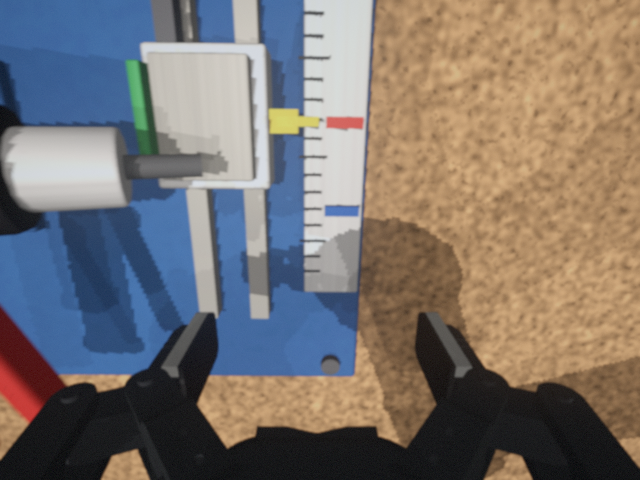

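Run:
```python
from h import *
z=np.load('/tmp/w4.npz');im,d,P=z['im'],z['d'],z['P']
M=arm.camera_model('wrist');T=np.array(M['cam_to_world'])
v,u=np.indices(d.shape);ray=np.stack([(u-M['cx'])/M['fx'],(v-M['cy'])/M['fy'],np.ones(d.shape)],-1)@T[:3,:3].T
h=cv2.cvtColor(im,cv2.COLOR_RGB2HSV).astype(int);print(h[121,[280,290,300,308,315,318]].tolist(),d[121,[280,300,310]],P[121,300])
H,S_,V=h[...,0],h[...,1],h[...,2]
for n,k,z0,us in(('yel',(H>20)&(H<36)&(S_>90),43,range(270,324,4)),('red',((H<8)|(H>172))&(S_>100),40,range(324,368,4))):
    Q=(T[:3,3]+ray*((z0-T[2,3])/ray[...,2])[...,None]-O)@RS
    for a in us:
        m=k[105:140,a:a+4]; 
        if m.any(): q=Q[105:140,a:a+4][m]; print(n,a,m.sum(),np.round(q.mean(0),1),'ext',np.round(np.ptp(q[:,1]),1),'row',round((np.nonzero(m)[0]).mean()+105,1))
```

```text
[[29, 122, 214], [29, 122, 214], [27, 125, 215], [27, 126, 214], [27, 125, 215], [27, 102, 198]] [183.00853 182.2795  183.25076] [474.31272524   1.06707243  46.14660866]
yel 270 100 [-110.8   12.4   43. ] ext 12.1 row 121.0
yel 274 100 [-112.9   12.4   43. ] ext 12.1 row 121.0
yel 278 100 [-115.    12.4   43. ] ext 12.1 row 121.0
yel 282 98 [-117.1   12.3   43. ] ext 12.1 row 121.0
yel 286 95 [-119.3   12.5   43. ] ext 11.6 row 121.4
yel 290 96 [-121.4   12.5   43. ] ext 11.6 row 121.5
yel 294 96 [-123.6   12.5   43. ] ext 11.6 row 121.5
yel 298 52 [-125.6   12.6   43. ] ext 9.1 row 121.7
yel 302 39 [-127.8   12.2   43. ] ext 5.0 row 121.1
yel 306 36 [-130.    12.1   43. ] ext 4.1 row 121.0
yel 310 36 [-132.1   12.3   43. ] ext 4.5 row 121.5
yel 314 35 [-134.2   12.5   43. ] ext 4.1 row 121.9
yel 318 5 [-135.7   11.2   43. ] ext 1.5 row 119.4
red 324 8 [-140.5   12.7   40. ] ext 3.6 row 122.5
red 328 36 [-141.8   12.5   40. ] ext 4.1 row 122.0
red 332 38 [-144.    12.6   40. ] ext 4.6 row 122.3
red 336 40 [-146.2   12.7   40. ] ext 4.6 row 122.5
red 340 40 [-148.3   12.6   40. ] ext 4.6 row 122.5
red 344 40 [-150.5   12.6   40. ] ext 4.6 row 122.5
red 348 40 [-152.7   12.6   40. ] ext 4.6 row 122.5
red 352 40 [-154.8   12.5   40. ] ext 4.6 row 122.5
red 356 40 [-157.    12.5   40. ] ext 4.6 row 122.5
red 360 27 [-158.8   12.3   40. ] ext 4.6 row 122.1
```

```bash
cat >> h.py <<'E'
t=np.deg2rad(20);RG=RS@np.array([[np.cos(t),0,-np.sin(t)],[0,1,0],[np.sin(t),0,np.cos(t)]])
GM=O+RS@np.array([30,120,125.])
RT=RG@np.array([[0,-1,0],[-1,0,0],[0,0,-1.]]).T
RT=np.stack([-RG[:,1],-RG[:,0],-RG[:,2]],1)
def gp(x,y,z): return GM+RG@np.array([x,y,z])
E
python3 - <<'E'
from h import *
print(GM,np.linalg.det(RT)); p=gp(-15,0,85);print(p);togo(p,RT)
E
```

```text
[611.56763151 133.92258685 125.        ] 1.0
[569.0050405  126.72366343 199.74357062]
shift cm [ -2.21 -12.36 -10.24] pos [451.5  82.7  97.2] f [-0.2 -0.1  0.7] w 85.35968355895791 clk 10.05 q [ 0.54  0.26 -0.57  0.   -0.74 -0.36]
turn deg [19.93  0.13  0.77]
```

Call:
send_rows --targets '[{"x": 0,"y": 0,"z": -3.6,"ax": 0,"ay": 0,"az": 0,"gripper": -1},{"x": 0,"y": 0,"z": -3.6,"ax": 0,"ay": 0,"az": 0.7,"gripper": -1},{"x": 0,"y": 0,"z": -3.2,"ax": 0,"ay": 0,"az": 0,"gripper": -1},{"x": -0.7,"y": -3.1,"z": 0,"ax": 0,"ay": 0,"az": 0,"gripper": -1},{"x": -0.7,"y": -3.1,"z": 0,"ax": 0,"ay": 0,"az": 0,"gripper": -1}]'

```text
clock: 10.47
position: [511.8, 107.2, 206.9]
ee_rot: [0.764, -0.645, 0.002, -0.006]
contact_force: [0.5, 0.3, -0.7]
gripper_width: 85.1
grasp_force: 0.0
```

Call:
send_rows --targets '[{"x": -0.5,"y": -3.1,"z": 0,"ax": 0,"ay": 0,"az": 0,"gripper": -1},{"x": -0.3,"y": -3.1,"z": 0,"ax": 0,"ay": 0,"az": 0,"gripper": -1},{"x": 0,"y": 0,"z": 0,"ax": 6.7,"ay": 0,"az": 0,"gripper": -1},{"x": 0,"y": 0,"z": 0,"ax": 6.7,"ay": 0,"az": 0,"gripper": -1},{"x": 0,"y": 0,"z": 0,"ax": 6.5,"ay": 0,"az": 0,"gripper": -1}]'

```text
clock: 10.88
position: [572.2, 126.4, 202.5]
ee_rot: [0.752, -0.635, 0.113, -0.136]
contact_force: [0.2, -1.7, -0.2]
gripper_width: 85.4
grasp_force: 0.0
```

Call:
send_rows --targets '[{"x": 0,"y": 0,"z": 0,"ax": 0,"ay": 0,"az": 0,"gripper": -1},{"x": 0,"y": 0,"z": 0,"ax": 0,"ay": 0,"az": 0,"gripper": -1},{"x": 0,"y": 0,"z": 0,"ax": 0,"ay": 0,"az": 0,"gripper": -1}]'

```text
clock: 11.13
position: [570.5, 125.3, 203.5]
ee_rot: [0.752, -0.635, 0.113, -0.134]
contact_force: [0.2, 0.9, 0.4]
gripper_width: 85.7
grasp_force: 0.0
```

Run:
```python
from h import *
togo(gp(-15,0,85),RT)
im,d,M=snap('wrist','w5.png');P=pts(d,M);np.savez('/tmp/w5',im=im,d=d,P=P)
G=(P-GM)@RG; ok=(d>0)
h=cv2.cvtColor(im,cv2.COLOR_RGB2HSV).astype(int);H,S_,V=h[...,0],h[...,1],h[...,2]
near=ok&(abs(G[...,0])<80)&(abs(G[...,1])<70)&(abs(G[...,2])<35)
for n,k in(('red',((H<5)|(H>172))&(S_>120)),('cap',(H>=5)&(H<20)&(S_>120)&(G[...,1]>25)),('black',(V<70)&(S_<140))):
    m=k&near
    print(n,m.sum(),np.round(np.percentile(G[m],[1,50,99],axis=0),1).tolist())
    for y0 in range(-40,60,15):
        q=G[m&(G[...,1]>=y0)&(G[...,1]<y0+15)]
        if len(q)>20: print('  y',y0,len(q),np.round(np.percentile(q[:,0],[2,98]),1),np.round(np.percentile(q[:,2],[5,50,95]),1))
```

```text
shift cm [-0.17  0.25  0.31] pos [570.5 125.3 203.5] f [0.2 0.9 0.4] w 85.74530504991293 clk 11.1333 q [ 0.55  0.18 -0.49  0.24 -0.58 -0.56]
turn deg [-0.18  0.09  0.03]
red 1513 [[-52.5, -44.9, 9.4], [-36.7, -11.2, 11.9], [-22.9, 30.4, 13.4]]
  y -40 337 [-35.5 -23.6] [10.2 11.8 12.9]
  y -25 314 [-40.  -28.7] [10.2 11.8 13.1]
  y -10 290 [-45.3 -33.6] [10.3 11.8 13. ]
  y 5 260 [-49.9 -38.7] [10.4 11.9 13. ]
  y 20 183 [-53.6 -43.8] [10.4 11.9 13. ]
cap 837 [[-47.4, 29.7, -2.8], [-0.4, 41.3, 18.6], [17.2, 49.0, 20.3]]
  y 20 29 [-54.2 -12.9] [10.3 11.8 14.1]
  y 35 808 [-15.  17.] [12.4 18.7 19.9]
black 7360 [[-47.9, -69.9, 8.3], [1.0, -26.4, 16.8], [54.5, 35.2, 18.5]]
  y -40 1019 [-12.1  14.8] [15.  16.9 18.1]
  y -25 958 [-12.1  15.6] [14.6 17.  18.1]
  y -10 913 [-12.1  15.7] [14.4 16.9 18. ]
  y 5 840 [-12.1  15.1] [14.9 16.9 18.1]
  y 20 790 [-12.2  14.6] [14.9 17.  18.1]
  y 35 84 [-11.7  14.5] [14.6 17.  18.1]
```

View pics/w5.png

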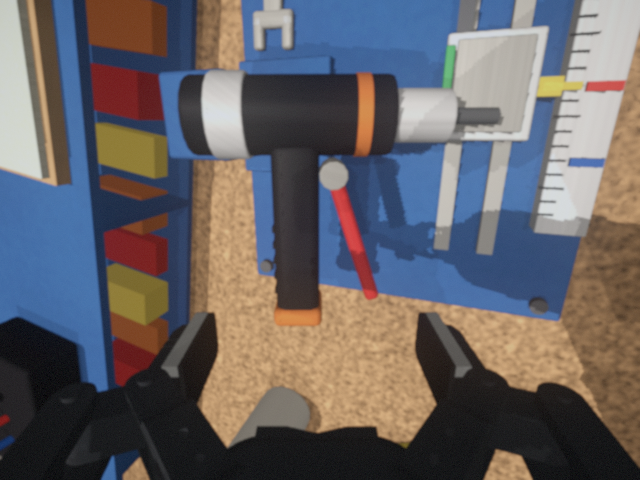

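Run:
```python
from h import *
z=np.load('/tmp/w5.npz');P=z['P'];G=(P-GM)@RG
for uv in((285,395),(300,410),(270,410),(245,440),(285,425)): print(uv,z['d'][uv[1],uv[0]],np.round(P[uv[1],uv[0]]),np.round(G[uv[1],uv[0]]))
togo(gp(-14.5,0,-16),RT)
```

```text
(285, 395) 446.26944 [640. 387.  16.] [  29.  245. -127.]
(300, 410) 438.5569 [616. 395.  21.] [   9.  257. -114.]
(270, 410) 421.09137 [646. 387.  46.] [  45.  243. -100.]
(245, 440) 86.16067 [563. 114. 282.] [  5. -11. 166.]
(285, 425) 410.20267 [622. 391.  53.] [ 25. 251. -86.]
shift cm [-0.11  0.32 10.4 ] pos [571.3 125.7 203.7] f [ 0.1 -0.5  0.2] w 85.38095832835577 clk 11.1833 q [ 0.55  0.18 -0.49  0.24 -0.58 -0.56]
turn deg [-0.23  0.11  0.  ]
```

Call:
send_rows --targets '[{"x": -0.1,"y": 0.3,"z": 2,"ax": 0,"ay": 0,"az": 0,"gripper": -1},{"x": 0,"y": 0,"z": 3,"ax": 0,"ay": 0,"az": 0,"gripper": -1},{"x": 0,"y": 0,"z": 3,"ax": 0,"ay": 0,"az": 0,"gripper": -1},{"x": 0,"y": 0,"z": 2.4,"ax": 0,"ay": 0,"az": 0,"gripper": -1},{"x": 0,"y": 0,"z": 0,"ax": 0,"ay": 0,"az": 0,"gripper": -1}]'

```text
clock: 11.6
position: [601.9, 130.7, 97.9]
ee_rot: [0.753, -0.636, 0.111, -0.129]
contact_force: [-0.1, -0.3, 0.7]
gripper_width: 85.5
grasp_force: 0.0
```

Call:
send_rows --targets '[{"x": 0,"y": 0,"z": 0,"ax": 0,"ay": 0,"az": 0,"gripper": -1},{"x": 0,"y": 0,"z": 0,"ax": 0,"ay": 0,"az": 0,"gripper": -1}]'

```text
clock: 11.77
position: [603.0, 132.1, 103.6]
ee_rot: [0.752, -0.635, 0.112, -0.134]
contact_force: [-0.2, -0.4, -0.6]
gripper_width: 85.3
grasp_force: 0.0
```

Run:
```python
from h import *
togo(gp(-6,0,-16),RT)
```

```text
shift cm [-0.04 -0.96 -0.11] pos [603.  132.1 103.6] f [-0.2 -0.4 -0.6] w 85.32763018194065 clk 11.7667 q [ 0.52  0.36 -0.59  0.38 -0.32 -0.7 ]
turn deg [-0.11  0.06  0.02]
```

Call:
send_rows --targets '[{"x": 0,"y": -0.5,"z": 0,"ax": 0,"ay": 0,"az": 0,"gripper": -0.7},{"x": 0,"y": -0.4,"z": 0,"ax": 0,"ay": 0,"az": 0,"gripper": -0.6},{"x": 0,"y": 0,"z": 0,"ax": 0,"ay": 0,"az": 0,"gripper": -0.5},{"x": 0,"y": 0,"z": 0,"ax": 0,"ay": 0,"az": 0,"gripper": -0.4},{"x": 0,"y": 0,"z": 0,"ax": 0,"ay": 0,"az": 0,"gripper": -0.3}]'

```text
clock: 12.18
position: [608.4, 132.1, 104.6]
ee_rot: [0.753, -0.636, 0.111, -0.131]
contact_force: [-5.2, -1.7, 1.4]
gripper_width: 55.9
grasp_force: 2.2
```

Call:
send_rows --targets '[{"x": 0,"y": 0,"z": 0,"ax": 0,"ay": 0,"az": 0,"gripper": -0.2},{"x": 0,"y": 0,"z": 0,"ax": 0,"ay": 0,"az": 0,"gripper": -0.1},{"x": 0,"y": 0,"z": 0,"ax": 0,"ay": 0,"az": 0,"gripper": -0.1},{"x": 0,"y": 0,"z": 0,"ax": 0,"ay": 0,"az": 0,"gripper": -0.1}]'

```text
clock: 12.52
position: [610.3, 133.0, 106.0]
ee_rot: [0.752, -0.635, 0.112, -0.133]
contact_force: [-3.2, -2.2, 7.0]
gripper_width: 47.1
grasp_force: 5.9
```

Run:
```python
from h import *
togo(gp(-6.5,0,-16),RT); s=arm.read_state(); print('f in grip axes',RG.T@s['contact_force'],s['grasp_force'])
```

```text
shift cm [-0.07 -0.13 -0.14] pos [610.3 133.  106. ] f [-3.2 -2.2  7. ] w 47.10371379622743 clk 12.5167 q [ 0.51  0.37 -0.56  0.36 -0.34 -0.66]
turn deg [-0.05  0.05  0.04]
f in grip axes [-0.92396937 -1.62643631  7.77670954] 5.8506570279132575
```

Call:
send_rows --targets '[{"x": 0,"y": -0.1,"z": 0,"ax": 0,"ay": 0,"az": 0,"gripper": 0},{"x": 0,"y": 0,"z": 0,"ax": 0,"ay": 0,"az": 0,"gripper": 0.3},{"x": 0,"y": 0,"z": 0,"ax": 0,"ay": 0,"az": 0,"gripper": 1},{"x": 0,"y": 0,"z": 0,"ax": 0,"ay": 0,"az": 0,"gripper": 1},{"x": 0,"y": 0,"z": 0,"ax": 0,"ay": 0,"az": 0,"gripper": 1}]'

```text
clock: 12.93
position: [612.2, 133.6, 107.5]
ee_rot: [0.752, -0.636, 0.112, -0.135]
contact_force: [-3.0, -2.0, 9.8]
gripper_width: 42.0
grasp_force: 61.0
```

Call:
send_rows --targets '[{"x": 0,"y": 0,"z": 0,"ax": 0,"ay": 0,"az": 0,"gripper": 1},{"x": 0,"y": 0,"z": 0,"ax": 0,"ay": 0,"az": 0,"gripper": 1},{"x": 0,"y": 0,"z": 0,"ax": 0,"ay": 0,"az": 0,"gripper": 1},{"x": 0,"y": 0,"z": 0,"ax": 0,"ay": 0,"az": 0,"gripper": 1},{"x": 0,"y": 0,"z": 0,"ax": 0,"ay": 0,"az": 0,"gripper": 1}]'

```text
clock: 13.35
position: [612.2, 133.6, 107.5]
ee_rot: [0.752, -0.636, 0.112, -0.134]
contact_force: [-2.6, -2.0, 8.7]
gripper_width: 41.5
grasp_force: 61.0
```

Run:
```python
from h import *
togo(gp(-6.5,0,-16),RT); s=arm.read_state(); print('f in grip axes',RG.T@s['contact_force'],s['grasp_force'])
snap('wrist','w6.png')
```

```text
shift cm [-0.04  0.1  -0.06] pos [612.2 133.6 107.5] f [-2.6 -2.   8.7] w 41.504846151456576 clk 13.35 q [ 0.51  0.37 -0.55  0.35 -0.34 -0.66]
turn deg [-0.19  0.1  -0.06]
f in grip axes [ 0.29304562 -1.5448889   9.20270701] 60.99226713180542
```

View pics/w6.png

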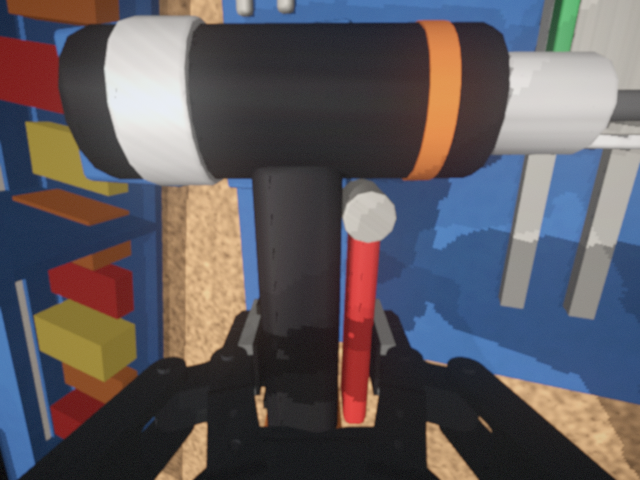

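Call:
send_rows --targets '[{"x": 0,"y": 0,"z": 0,"ax": 0,"ay": 0,"az": 0,"gripper": 1},{"x": 0,"y": 0,"z": 0,"ax": 0,"ay": 0,"az": 0,"gripper": 1},{"x": 0,"y": 0,"z": 0,"ax": 0,"ay": 0,"az": 0,"gripper": 1},{"x": 0,"y": 0,"z": 0,"ax": 0,"ay": 0,"az": 0,"gripper": 1},{"x": 0,"y": 0,"z": 0,"ax": 0,"ay": 0,"az": 0,"gripper": 1}]'

```text
clock: 13.82
position: [612.2, 133.6, 107.5]
ee_rot: [0.752, -0.636, 0.112, -0.134]
contact_force: [-2.1, -1.7, 8.8]
gripper_width: 42.0
grasp_force: 61.0
```

Call:
send_rows --targets '[{"x": 0,"y": 0,"z": 0,"ax": 0,"ay": 0,"az": 0,"gripper": -0.3},{"x": 0,"y": 0.2,"z": 0,"ax": 0,"ay": 0,"az": 0,"gripper": -1},{"x": 0,"y": 0.3,"z": 0,"ax": 0,"ay": 0,"az": 0,"gripper": -1},{"x": 0,"y": 0.4,"z": 0,"ax": 0,"ay": 0,"az": 0,"gripper": -1},{"x": 0,"y": 0,"z": 0,"ax": 0,"ay": 0,"az": 0,"gripper": -1}]'

```text
clock: 14.23
position: [602.1, 132.0, 101.9]
ee_rot: [0.753, -0.635, 0.112, -0.133]
contact_force: [-0.3, 0.0, -0.5]
gripper_width: 84.9
grasp_force: 0.0
```

Call:
send_rows --targets '[{"x": 0,"y": 0,"z": 0,"ax": 0,"ay": 0,"az": 0,"gripper": -1},{"x": 0,"y": 0,"z": 0,"ax": 0,"ay": 0,"az": 0,"gripper": -1},{"x": 0,"y": 0,"z": 0,"ax": 0,"ay": 0,"az": 0,"gripper": -1}]'

```text
clock: 14.48
position: [602.6, 132.0, 102.3]
ee_rot: [0.753, -0.635, 0.112, -0.133]
contact_force: [0.8, 0.0, 1.2]
gripper_width: 85.4
grasp_force: 0.0
```

Run:
```python
from h import *
togo(gp(-14.5,0,100),RT)
```

```text
shift cm [ -0.05  -0.18 -11.82] pos [602.6 132.  102.3] f [0.8 0.  1.2] w 85.41781125223713 clk 14.4833 q [ 0.52  0.36 -0.59  0.38 -0.32 -0.69]
turn deg [0.02 0.05 0.05]
```

Released; retreat along the tool axis and check.

Call:
send_rows --targets '[{"x": 0,"y": -0.15,"z": -2,"ax": 0,"ay": 0,"az": 0,"gripper": -1},{"x": 0,"y": 0,"z": -3.5,"ax": 0,"ay": 0,"az": 0,"gripper": -1},{"x": 0,"y": 0,"z": -3.5,"ax": 0,"ay": 0,"az": 0,"gripper": -1},{"x": 0,"y": 0,"z": -2.5,"ax": 0,"ay": 0,"az": 0,"gripper": -1},{"x": 0,"y": 0,"z": 0,"ax": 0,"ay": 0,"az": 0,"gripper": -1}]'

```text
clock: 14.9
position: [566.9, 126.8, 217.6]
ee_rot: [0.752, -0.634, 0.114, -0.138]
contact_force: [0.7, 0.6, -0.4]
gripper_width: 85.6
grasp_force: 0.0
```

Call:
send_rows --targets '[{"x": 0,"y": 0,"z": 0,"ax": 0,"ay": 0,"az": 0,"gripper": -1},{"x": 0,"y": 0,"z": 0,"ax": 0,"ay": 0,"az": 0,"gripper": -1},{"x": 0,"y": 0,"z": 0,"ax": 0,"ay": 0,"az": 0,"gripper": -1}]'

```text
clock: 15.15
position: [564.4, 124.8, 209.1]
ee_rot: [0.753, -0.636, 0.111, -0.131]
contact_force: [0.1, -0.2, -0.7]
gripper_width: 85.8
grasp_force: 0.0
```

Run:
```python
from h import *
togo(gp(-15,0,85),RT)
im,d,M=snap('wrist','w7.png');P=pts(d,M);G=(P-GM)@RG;S=(P-O)@RS
k=hsvm(im,'red')&(abs(G[...,0])<80)&(abs(G[...,1])<70)&(abs(G[...,2])<35)
for y0 in(-25,-10,5,20):
    q=G[k&(G[...,1]>=y0)&(G[...,1]<y0+15)]; print(y0,np.round(np.percentile(q[:,0],[2,98]),1))
h=cv2.cvtColor(im,cv2.COLOR_RGB2HSV).astype(int);H,S_=h[...,0],h[...,1]
for n,k in(('yel',(H>20)&(H<36)&(S_>90)),('red',((H<8)|(H>172))&(S_>100))):
    m=k&(S[...,0]<-105)&(S[...,0]>-168)&(abs(S[...,1]-12)<12)&(abs(S[...,2]-42)<9);print(n,m.sum(),np.round(S[m].mean(0),1))
```

```text
shift cm [-0.11 -0.14  1.04] pos [564.4 124.8 209.1] f [ 0.1 -0.2 -0.7] w 85.84925487990945 clk 15.15 q [ 0.56  0.17 -0.49  0.23 -0.61 -0.56]
turn deg [ 0.24 -0.03  0.04]
-25 [-40.5 -28.8]
-10 [-45.1 -33.9]
5 [-50.6 -39.1]
20 [-53.9 -44.4]
yel 580 [-122.5   12.1   45. ]
red 310 [-151.8   12.4   40.2]
```

View pics/w7.png

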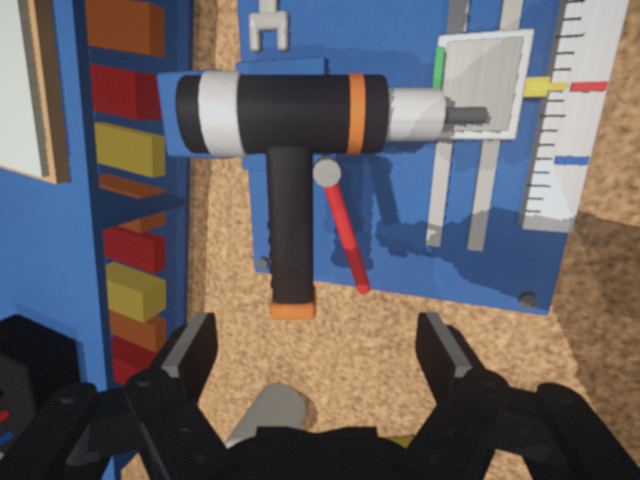

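The trigger at (350,240) is back at rest, and the pointer at (555,87) still lines up with the red mark at (588,87). The gripper is clear of everything.

```bash
python3 -c "
from bench import arm
print(arm.job_done())"
```

```text
the job is handed in; nothing more can be done
None
```

The pointer stands within about 0.3 mm of the red mark; the trigger was squeezed fully home, held about a second, and sprang back to rest, and the job is handed in at about 15 s on the robot's clock.

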